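# Steel roller home against the stop of a V-groove jig

## Robot

A 7-joint arm with a two-finger parallel gripper is mounted at the origin on the work surface. World frame = base frame: x ahead of the robot, y to its left, z up, the work surface at z = 0. Lengths are in m, angles in rad, forces in N, time in s.
With the tool pointing down it reaches from about 0.4 to 0.85 m from the base axis. Payload 10.4 kg.
Tool frame: the origin (TCP) lies midway between the tips of the shut fingers; the grasp point (between the pads) lies 19 mm behind it; z points along the fingers, y is the line along which they close (so a half turn about z gives the same grasp; the last joint's range is limited). The gripper opens to 87 mm and grips with 3 to 60 N. Pads are 19 mm wide; open, the fingers measure 117 mm over their backs; the gripper's body (75 mm by 190 mm) begins 51 mm behind the grasp point.
Start: joints at [-1.131, 0.332, -0.065, 1.46, 0.022, 1.35, -0.088], TCP at [0.279, 0.559, 0.223] pointing down, gripper open.
Joint ranges: [-2.6, 2.6], [-0.5, 2.12], [-1.47, 1.34], [0.16, 2.42], [-1.27, 4.41], [0.06, 2.06], [-2.6, 2.6]. Speed limits (rad/s): [2.22, 2.22, 2.79, 2.79, 3.14, 3.14, 3.14].

## Interface

Orientations are given as a unit quaternion [x, y, z, w].
In Python, from bench import r gives the robot as it stands.
- The arm moves only by the tool arm_command, never from a script. Its argument "moves" is one flat list of numbers, 4 for each row, row after row: the shift along the tool's x, y, z in cm, then the turn about the tool's z in degrees. A call has 1 to 12 rows; each row shifts and turns the commanded pose from where the row before left it, along the tool's axes as they then stand; what a row does not reach is not made up. A row lasts 1/12 s, in which the tool goes at most 41.7 mm and 7.16 degrees, less where a joint would pass 70% of its speed; a pose out of reach is approached as far as the arm can. A call with a gripper value outside its range is refused whole. "fingers" is the opening in per cent of the stroke, from 0 (shut) to 100 (fully open), set as the call begins (left out, the last holds). The fingers move at their own pace and stop on an object; "squeeze" is the grip in N (left out, the last holds). Time passes only in rows, so rows that do not move let the fingers close. It gives the time, the measured TCP pose, the force, the opening and the grip force at its end, in the units of the state.
- r.read_state(): the state, without advancing time (a new reading comes with each control period).
- r.camera(name): name is "scene" or "top" or "wrist"; returns the picture (420x560x3 uint8, red, green, blue); there is no depth.
- r.camera_info(name): a dict with "fx", "fy", "cx", "cy" (pixels), "k1" (the pictures are not rectified: a ray, as slopes to the right and down, at radius r is drawn at 1 + k1 r^2 times it, then the intrinsics apply), "origin" and "attitude" of the camera in the world. Camera axes: x right, y up, looking along -z (the intrinsics and any distortion apply to the point x, -y, -z); pixel columns grow to the right and rows downward; lengths in m; the calibration is good to about 2 mm. A picture is of the moment at which its call begins: read the wrist's pose just before it. camera_info takes no time and is no camera call; for the wrist camera it gives the pose at the moment of the call.
- r.close_job(): hands the job in; it is judged then, once.
The state is a dict: "time": time; "joint_positions": joint angles; "joint_vel": joint speeds; "joint_torque": joint torques, N m; "ee_pos": TCP position; "eef_rot": TCP orientation; "ft_force": force on the tool from outside, world axes, zero at the start; "torque": the same for the moment, N m; "width": finger opening in m; "grip_force": force on a finger pad.
Only numpy, scipy, OpenCV 4.12 (cv2) and the standard library are available. Lean on these libraries where they do the work, as an engineer would, in place of code of your own. Each camera call takes 0.05 s, during which the arm holds its last target. There are 200 camera calls.

## Task

On the prototype bench, two rollers lie in the two V-grooves of the jig. Push the bright steel roller along its own groove, without lifting it out, until it sits fully home against the red stop of that groove. Go gently, so that neither red stop is shoved out of its setting, and leave the blue roller where it lies.

Things in the scene. Friction and masses are not known exactly. Their poses are not given: they have to be found in the camera images.
- steel_roller: Bright steel roller, a cylinder 30 mm in diameter, 100 mm long, a dark bore in each end, 0.2 to 0.4 kg, loose in one of the jig's two grooves (either one). Origin at its centre, 39 mm above the bench; x along the roller. Its top stands 21 mm above the groove's top edges. Sliding it along takes 1 to 5 N. Fully home, its centre is 50 mm before the stop's face.
- blue_roller: Blue plastic roller, same shape and size, loose in the other groove. Origin at its centre, x along the roller. The jig, fixed to the bench: an aluminium plate 340 x 170 mm with two parallel dark steel V-rails, 300 mm long, 44 mm wide, middles 100 mm apart; 90-degree grooves 30 mm wide at the top, open at both ends, top edges 33 mm above the bench.
- near_face (a point): Middle of the face of the red stop in the groove nearer the robot, at the height of the roller's axis. x runs along the groove from the roller to the stop (the way to push, within 20 degrees of the robot's left, +y), z up. The stop is a red block 40 mm wide, 36 mm long, 30 mm higher than the groove's edges, with a black knob; friction holds it, it slides if pushed with over about 18 N.
- far_face (a point): The same point on the identical red stop of the groove farther from the robot, with the same axes. Each stop is set at its own place along its groove; a roller's end is 40 to 130 mm short of it at the start.

How it is judged:
By the outcome, as a careful person would: the job done as asked, in the order asked, and still so for the second after the job is handed in, with the robot touching nothing.
It also fails if it takes over 35 s, if anything falls off the work surface, if the arm or the gripper's body presses on something with over 40 N, if the wrist force passes 120 N, or if a joint passes its speed limit or range.

## Working session

There is one attempt and no reset: what is moved stays moved. The work goes in short steps, Python scripts to look and compute and a tool call to move; the robot and the scene stay as the last step left them, time stands still between calls to the robot, and variables do not carry over. Pictures are saved under pics/ and viewed, at most 10 in all, crops included, and the job is handed in when it is done.

Besides the shell and the picture viewer there is one more tool, called after "Request:" by a JSON object that holds its "op" and its "data". arm_command: Moves the arm, as the interface text tells. Its arguments: {"type":"object","properties":{"moves":{"type":"array"},"fingers":{"type":"number"},"squeeze":{"type":"number"}},"required":["moves"]}

```bash
mkdir -p pics; python3 - <<'E'
from bench import r
import cv2
s=r.read_state();print(s)
for n in("top","scene"):
    print(n,r.camera_info(n)); cv2.imwrite(f"pics/{n}0.png",r.camera(n)[:,:,::-1])
E
```

```text
{'time': 0.0, 'joint_positions': array([-1.13056535,  0.33286294, -0.06467626,  1.4609675 ,  0.02161291,
        1.34991192, -0.08847052]), 'joint_vel': array([ 0.00040583, -0.00029995,  0.00173989,  0.00129056, -0.00151918,
        0.00041054,  0.00104557]), 'joint_torque': array([ 8.76369832e-04, -6.23266697e+01,  2.52487266e-02, -3.89883327e+01,
       -6.12802966e-02,  3.97888420e-02,  1.32743426e-04]), 'ee_pos': array([0.27889492, 0.55887251, 0.22174697]), 'eef_rot': array([ 2.29340158e-01,  9.73346066e-01, -7.16545106e-04, -1.22817838e-04]), 'ft_force': array([-1.07452267, -0.04524166,  0.22383808]), 'torque': array([-0.0267354 ,  0.0516507 ,  0.01447883]), 'grip_force': 0.0, 'width': 0.08705877615451142}
top {'fx': 508.5839409367592, 'fy': 508.5839409367592, 'cx': 275.8476696397354, 'cy': 208.60642229768504, 'k1': -0.0343202746597119, 'origin': array([0.51799936, 0.01007169, 0.72433132]), 'attitude': array([ 0.03798849, -0.02568991, -0.7041024 ,  0.70861606])}
scene {'fx': 538.9074848529311, 'fy': 538.9074848529311, 'cx': 279.5872583805265, 'cy': 206.38984244008373, 'k1': 0.013373169734602447, 'origin': array([0.98980237, 0.11835287, 0.57876849]), 'attitude': array([0.2038703 , 0.2577703 , 0.7459012 , 0.57932959])}
```

View pics/top0.png

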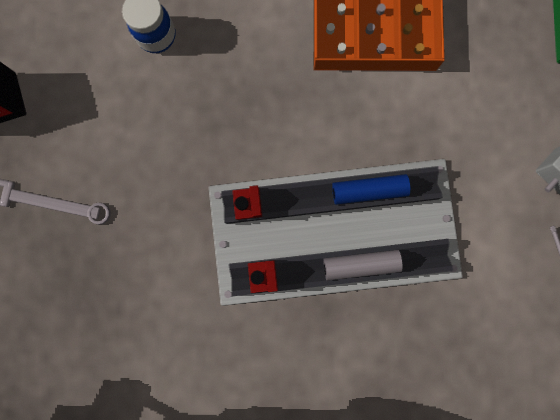

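View pics/scene0.png

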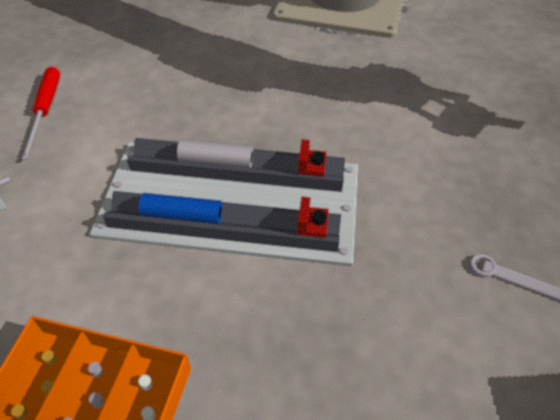

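The top view shows the steel roller in the near groove (about cols 325–402, row 265), with its stop at about (262,277). Blue is in the far groove, at about (372,190). The push runs to the left in the image, which is +y. Next I'll measure.

```bash
cat > h.py <<'E'
import numpy as np,cv2
from scipy.spatial.transform import Rotation as R
def ray(ci,uv):
    uv=np.atleast_2d(np.array(uv,float)); K=np.array([[ci['fx'],0,ci['cx']],[0,ci['fy'],ci['cy']],[0,0,1]])
    p=cv2.undistortPoints(uv[:,None],K,np.array([ci['k1'],0,0,0]))[:,0]
    d=np.c_[p[:,0],-p[:,1],-np.ones(len(p))]
    return ci['origin'],R.from_quat(ci['attitude']).apply(d)
def onplane(ci,uv,z):
    o,d=ray(ci,uv); return o+d*((z-o[2])/d[:,2])[:,None]
E
python3 - <<'E'
from bench import r
from h import *
np.set_printoptions(precision=4,suppress=True)
out=[]
for n,roi,rz in(("top",(300,240,130,50),0),("scene",(165,130,95,45),0)):
    ci=r.camera_info(n); im=cv2.imread(f"pics/{n}0.png"); hsv=cv2.cvtColor(im,cv2.COLOR_BGR2HSV); v=hsv[...,2]
    red=cv2.inRange(hsv,(0,150,60),(8,255,255))|cv2.inRange(hsv,(172,150,60),(180,255,255))
    blue=cv2.inRange(hsv,(105,150,60),(130,255,255))
    st=np.zeros_like(v);x,y,w,h=roi;st[y:y+h,x:x+w]=(v[y:y+h,x:x+w]>110)*255
    for nm,m in(("red",red),("blue",blue),("steel",st)):
        for c in cv2.findContours(m,cv2.RETR_EXTERNAL,cv2.CHAIN_APPROX_NONE)[0]:
            if cv2.contourArea(c)<150: continue
            b=cv2.boxPoints(cv2.minAreaRect(c)); 
            print(n,nm,cv2.contourArea(c),b.round(1).tolist())
            if n=="top": print(onplane(ci,b,.063 if nm=="red" else .039)[:,:2])
    x,y,w,h=(200,150,270,160) if n=="top" else (90,125,280,145)
    out.append(cv2.resize(im[y:y+h,x:x+w],None,fx=2.9 if n=="top" else 2.8,fy=2.9 if n=="top" else 2.8,interpolation=cv2.INTER_CUBIC))
    cv2.imwrite(f"pics/{n}_crop.png",out[-1])
E
```

```text
top red 756.5 [[247.10000610351562, 262.79998779296875], [273.8999938964844, 260.0], [277.20001220703125, 290.6000061035156], [250.39999389648438, 293.3999938964844]]
[[0.5071 0.0585]
 [0.511  0.0238]
 [0.4717 0.0193]
 [0.4678 0.0539]]
top red 513.5 [[231.60000610351562, 188.0], [257.70001220703125, 185.10000610351562], [261.1000061035156, 215.89999389648438], [235.0, 218.8000030517578]]
[[0.6045 0.0802]
 [0.6085 0.0459]
 [0.5681 0.041 ]
 [0.5641 0.0751]]
top blue 1477.5 [[331.5, 182.5], [408.1000061035156, 173.3000030517578], [410.6000061035156, 194.10000610351562], [333.8999938964844, 203.1999969482422]]
[[ 0.6159 -0.053 ]
 [ 0.6291 -0.1572]
 [ 0.6007 -0.16  ]
 [ 0.5876 -0.0563]]
top steel 437.0 [[322.6000061035156, 282.1000061035156], [428.8999938964844, 275.3999938964844], [429.5, 284.5], [323.1000061035156, 291.29998779296875]]
[[ 0.4817 -0.0409]
 [ 0.4915 -0.1828]
 [ 0.4794 -0.1834]
 [ 0.4696 -0.0416]]
top steel 927.0 [[324.8999938964844, 261.29998779296875], [400.1000061035156, 252.60000610351562], [401.70001220703125, 266.5], [326.5, 275.20001220703125]]
[[ 0.5094 -0.044 ]
 [
[... 294 characters left out ...]
7.10000610351562], [329.3999938964844, 200.0], [325.6000061035156, 237.60000610351562]]
scene red 511.0 [[297.20001220703125, 173.60000610351562], [300.29998779296875, 139.3000030517578], [326.8999938964844, 141.6999969482422], [323.79998779296875, 176.0]]
scene red 699.5 [[30.399999618530273, 111.80000305175781], [46.29999923706055, 64.0999984741211], [62.20000076293945, 69.4000015258789], [46.29999923706055, 117.0999984741211]]
scene blue 1711.0 [[136.8000030517578, 214.60000610351562], [139.10000610351562, 192.39999389648438], [222.10000610351562, 201.1999969482422], [219.8000030517578, 223.3000030517578]]
scene steel 2445.0 [[165.0, 130.0], [259.0, 130.0], [259.0, 167.0], [165.0, 167.0]]
```

View pics/top_crop.png

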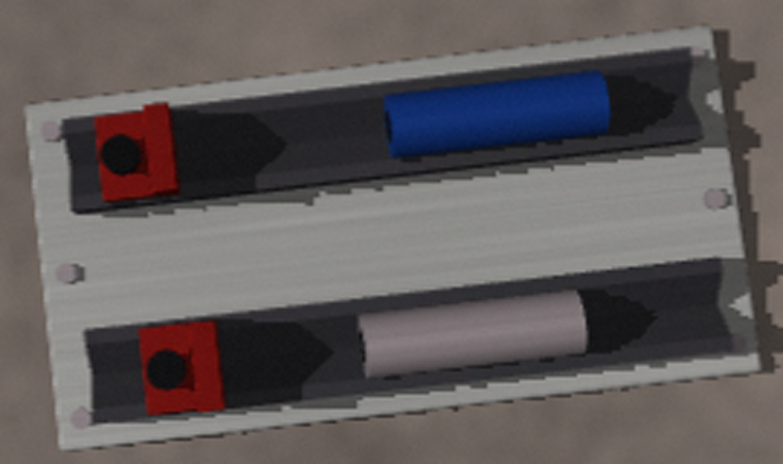

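The crop shows the steel roller's silhouette corners at about (358,315), (366,377), (582,291) and (588,350). The near stop's top face edge runs (213,321)–(223,410). The near side of the far stop looks clear.

```bash
python3 - <<'E'
from bench import r
from h import *
np.set_printoptions(precision=4,suppress=True)
ci=r.camera_info("top"); f=lambda p:np.array(p)/2.9+[200,150]
P=onplane(ci,f([[358,315],[366,377],[582,291],[588,350]]),.041)[:,:2]
S=onplane(ci,f([[213,321],[223,410]]),.063)[:,:2]
E=onplane(ci,f([[86,330],[93,421],[716,260],[731,350]]),.033)[:,:2]
B=onplane(ci,f([[385,97],[393,158],[603,71],[608,132]]),.041)[:,:2]
for n,Q in(("steel",P),("blue",B),("near rail",E)):
    a,b=(Q[0]+Q[1])/2,(Q[2]+Q[3])/2; u=a-b; print(n,Q.tolist(),"ends",a,b,"len",np.linalg.norm(u),"ang from +y toward -x deg",np.degrees(np.arctan2(-u[0],u[1])),"width",np.linalg.norm(Q[0]-Q[1]))
    if n=="steel": ua=u/np.linalg.norm(u);aa=a
m=S.mean(0);print("stop",S,m,np.linalg.norm(S[0]-S[1]),"gap",(m-aa)@ua)
E
```

```text
steel [[0.5129558706323836, -0.04189615267952103], [0.48462662863859374, -0.04555223410949909], [0.5246081605152891, -0.14512168178325366], [0.4975874449039298, -0.14752297172387738]] ends [ 0.4988 -0.0437] [ 0.5111 -0.1463] len 0.10333357739538819 ang from +y toward -x deg 6.8398980629600485 width 0.028564188827364514
blue [[0.6143133163049481, -0.054598184365944845], [0.5857270174856242, -0.05822469783439239], [0.6271168088823484, -0.15644780272901476], [0.5984438439232301, -0.15828784462762277]] ends [ 0.6    -0.0564] [ 0.6128 -0.1574] len 0.10175958359743194 ang from +y toward -x deg 7.2035764745336675 width 0.028815413932902535
near rail [[0.5049928362937369, 0.08438673199756228], [0.46291974265404995, 0.0805161457808709], [0.5394683459657327, -0.20981288828207056], [0.49769332471478384, -0.21592970762207023]] ends [0.484  0.0825] [ 0.5186 -0.2129] len 0.2973455533077299 ang from +y toward -x deg 6.68700518030327 width 0.04225075911832484
stop [[0.51   0.0244]
 [0.4707 0.0197]] [0.4903 0.0221] 0.039612956079080476 gap 0.06631648258307198
```

Everything checks out: roller length 103 mm, rail 297 mm, stop 39.6 mm wide, and an end gap of about 66 mm. Groove angle is 6.8°. I'll turn the tool −33.3°, shut the fingers and move behind the roller.

Request:
{"op": "arm_command", "data": {"moves": [0,0,0,-6.7,0,0,0,-6.7,0,0,0,-6.7,0,0,0,-6.7,0,0,0,-6.5,-1.2,-3.5,0,0,-1.2,-3.5,0,0,-1.2,-3.5,0,0,-1.2,-3.5,0,0,-1.2,-3.5,0,0,-1.2,-3.5,0,0,-1.2,-3.5,0,0], "fingers": 0, "squeeze": 10}}

```text
time: 1.1
ee_pos: [0.3917, 0.324, 0.2223]
eef_rot: [-0.059, 0.998, -0.0, -0.0]
ft_force: [0.3, 0.3, 0.3]
width: 0.0152
grip_force: 0.0
```

Request:
{"op": "arm_command", "data": {"moves": [-0.7,-3.5,0,0,-0.7,-3.5,0,0,-0.7,-3.5,0,0,-0.7,-3.5,0,0,-0.7,-3.5,0,0,-0.7,-3.5,0,0,-0.7,-3.5,0,0,-0.7,-3.5,0,0,-0.7,-3.5,0,0,-0.7,-3.5,0,0,0,-3.5,0,0,0,0,0,0]}}

```text
time: 2.1
ee_pos: [0.5063, -0.0558, 0.2225]
eef_rot: [-0.055, 0.999, -0.001, -0.0]
ft_force: [-0.6, 0.2, 0.3]
width: 0.0006
grip_force: 0.0
```

Request:
{"op": "arm_command", "data": {"moves": [0.1,-3.3,0,-0.5,0.2,-3.3,0,0,0.1,-3.3,0,0,0.2,-3.1,0,0,0,0,3,0,0,0,3,0,0,0,3,0,0,0,3,0,0,0,2,0,0,0,0,0]}}

```text
time: 2.93
ee_pos: [0.5137, -0.1767, 0.0782]
eef_rot: [-0.064, 0.998, 0.001, -0.004]
ft_force: [-1.1, 0.7, -0.4]
width: 0.0006
grip_force: 0.0
```

```bash
python3 - <<'E'
from bench import r
import cv2
s=r.read_state();print(s['ee_pos'],s['eef_rot'],s['ft_force'])
a=r.camera("top")[:,:,::-1];b=r.camera("scene")[:,:,::-1]
import numpy as np
cv2.imwrite("pics/c1.png",np.hstack([cv2.resize(a[150:320,290:480],(400,358)),cv2.resize(b[110:280,80:270],(400,358))]))
E
```

```text
[ 0.51368171 -0.17672637  0.07823531] [-6.36066874e-02  9.97968302e-01  8.15496215e-04 -3.57666366e-03] [-1.1173936  0.7347213 -0.3532597]
```

View pics/c1.png

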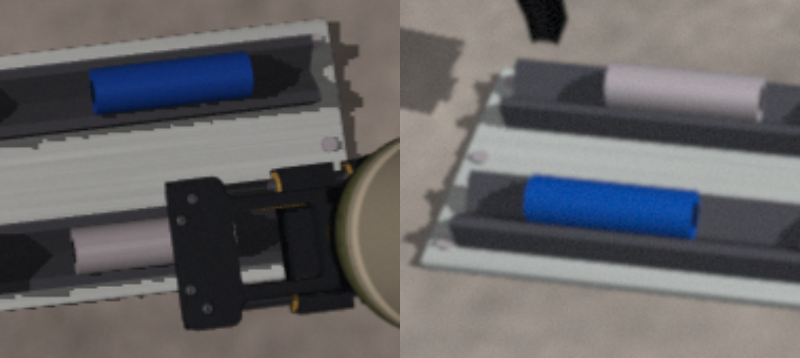

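The roller is unmoved and the shut fingers hang behind its rear end, at about (545,35) in the right half. Lowering to axis height.

Request:
{"op": "arm_command", "data": {"moves": [0,-0.4,1.5,-0.3,-0.1,0,1.5,0,0,0,0.4,0,0,0,0,0,0,0,0,0]}}

```text
time: 3.45
ee_pos: [0.5189, -0.1818, 0.0499]
eef_rot: [-0.066, 0.998, -0.0, 0.001]
ft_force: [0.8, 0.0, -0.0]
width: 0.0005
grip_force: 0.0
```

Request:
{"op": "arm_command", "data": {"moves": [0.3,0,0.5,0.7,0,0,0.5,0,0,0,0,0,0,0.3,0,0,0,0.3,0,0,0,0,0,0]}}

```text
time: 3.95
ee_pos: [0.5146, -0.1752, 0.0386]
eef_rot: [-0.06, 0.998, 0.0, 0.0]
ft_force: [0.2, -0.3, -0.1]
width: 0.0003
grip_force: 0.0
```

Request:
{"op": "arm_command", "data": {"moves": [0,0.3,0,0,0,0.3,0,0,0,0.3,0,0,0,0.3,0,0,0,0.3,0,0,0,0.3,0,0,0,0.3,0,0,0,0.3,0,0,0,0,0,0]}}

```text
time: 4.7
ee_pos: [0.5115, -0.1518, 0.0385]
eef_rot: [-0.06, 0.998, 0.0, 0.0]
ft_force: [-0.3, 0.6, -0.0]
width: 0.0007
grip_force: 0.0
```

Request:
{"op": "arm_command", "data": {"moves": [0,0.3,0,0,0,0.3,0,0,0,0.3,0,0,0,0.3,0,0,0,0.3,0,0,0,0.3,0,0]}}

```text
time: 5.2
ee_pos: [0.5094, -0.1343, 0.0386]
eef_rot: [-0.06, 0.998, -0.0, 0.0]
ft_force: [0.5, -3.7, 0.1]
width: 0.0004
grip_force: 1.8
```

Contact made at about 3.7 N. A look to fix the remaining gap.

```bash
python3 - <<'E'
from bench import r
import cv2,numpy as np
a=r.camera("top")[:,:,::-1];b=r.camera("scene")[:,:,::-1]
cv2.imwrite("pics/c2.png",np.vstack([cv2.resize(a[240:310,230:430],(800,280)),cv2.resize(b[120:195,150:350],(800,300))]))
E
```

```text
(no output)
```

View pics/c2.png

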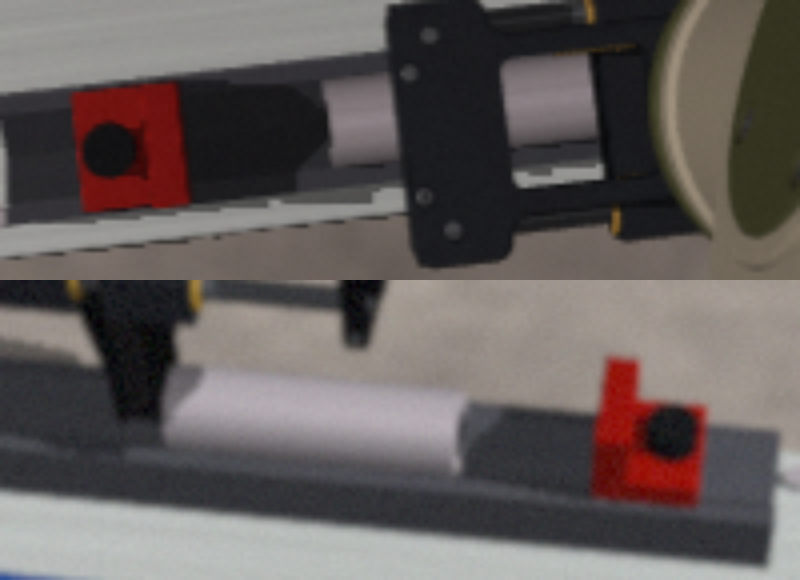

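Top half: the roller's left end is at crop (325,85)–(331,165), and the stop face edge is at (178,84)–(188,205). In the scene half the fingers touch the roller's rear end squarely. The red stop is unmoved.

```bash
python3 - <<'E'
from bench import r
from h import *
ci=r.camera_info("top"); f=lambda p:np.array(p)/4+[230,240]
a=onplane(ci,f([[325,85],[331,165]]),.041).mean(0)
S=onplane(ci,f([[178,84],[188,205]]),.063).mean(0)
u=np.array([-.118,.993,0]);print(a,S,(S-a)@u)
E
```

```text
[ 0.49609663 -0.02663163  0.041     ] [0.4902227  0.02130496 0.063     ] 0.048294153115383855
```

Request:
{"op": "arm_command", "data": {"moves": [0,0.3,0,0,0,0.3,0,0,0,0.3,0,0,0,0.3,0,0,0,0.3,0,0,0,0.3,0,0,0,0.3,0,0,0,0.3,0,0,0,0.3,0,0,0,0.3,0,0,0,0.3,0,0,0,0.3,0,0]}}

```text
time: 6.3
ee_pos: [0.505, -0.0984, 0.0385]
eef_rot: [-0.06, 0.998, 0.0, -0.0]
ft_force: [-0.3, -5.1, 1.1]
width: 0.0006
grip_force: 2.0
```

Request:
{"op": "arm_command", "data": {"moves": [0,0.1,0,0,0,0.1,0,0,0,0.1,0,0,0,0.1,0,0,0,0.1,0,0]}}

```text
time: 6.72
ee_pos: [0.5044, -0.0938, 0.0385]
eef_rot: [-0.06, 0.998, -0.0, -0.0]
ft_force: [-1.6, -4.1, 1.0]
width: 0.0005
grip_force: 2.2
```

Request:
{"op": "arm_command", "data": {"moves": [0,0.1,0,0,0,0.1,0,0,0,0,0,0]}}

```text
time: 6.97
ee_pos: [0.5041, -0.0915, 0.0385]
eef_rot: [-0.06, 0.998, 0.0, -0.0]
ft_force: [-1.6, -4.0, 0.7]
width: 0.0004
grip_force: 1.8
```

Request:
{"op": "arm_command", "data": {"moves": [0,0.05,0,0,0,0.05,0,0,0,0,0,0]}}

```text
time: 7.22
ee_pos: [0.504, -0.0907, 0.0385]
eef_rot: [-0.06, 0.998, 0.0, -0.0]
ft_force: [-1.8, -4.1, 1.7]
width: 0.0
grip_force: 2.0
```

Request:
{"op": "arm_command", "data": {"moves": [0,0.05,0,0,0,0.05,0,0,0,0,0,0]}}

```text
time: 7.47
ee_pos: [0.5039, -0.0897, 0.0385]
eef_rot: [-0.06, 0.998, 0.0, -0.0]
ft_force: [-1.2, -5.0, 1.9]
width: 0.0002
grip_force: 2.1
```

Request:
{"op": "arm_command", "data": {"moves": [0,0.05,0,0,0,0.05,0,0,0,0,0,0]}}

```text
time: 7.72
ee_pos: [0.5038, -0.0886, 0.0385]
eef_rot: [-0.06, 0.998, 0.0, -0.0]
ft_force: [-1.8, -4.9, 1.9]
width: 0.0006
grip_force: 2.1
```

Request:
{"op": "arm_command", "data": {"moves": [0,0.05,0,0,0,0.05,0,0,0,0,0,0]}}

```text
time: 7.97
ee_pos: [0.5037, -0.0877, 0.0385]
eef_rot: [-0.06, 0.998, 0.0, -0.0]
ft_force: [-1.0, -5.1, 1.8]
width: 0.0007
grip_force: 2.1
```

```bash
python3 - <<'E'
from bench import r
import cv2,numpy as np
a=r.camera("top")[:,:,::-1];b=r.camera("scene")[:,:,::-1]
cv2.imwrite("pics/c3.png",np.vstack([cv2.resize(a[240:310,230:430],(800,280)),cv2.resize(b[120:195,150:350],(800,300))]))
E
```

```text
(no output)
```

View pics/c3.png

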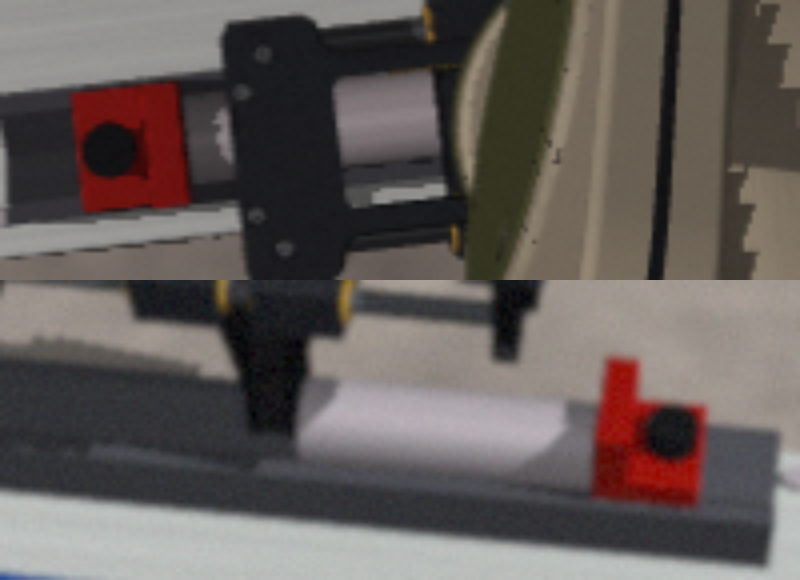

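The roller's front end is now right at the stop face (top crop col ~186, scene crop col ~595), and the stop is unmoved. I'll creep on until the force rises above the sliding level.

Request:
{"op": "arm_command", "data": {"moves": [0,0.05,0,0,0,0.05,0,0,0,0,0,0]}}

```text
time: 8.32
ee_pos: [0.5036, -0.0867, 0.0385]
eef_rot: [-0.06, 0.998, 0.0, -0.0]
ft_force: [-1.7, -4.6, 1.4]
width: 0.0005
grip_force: 2.1
```

Request:
{"op": "arm_command", "data": {"moves": [0,0.05,0,0,0,0,0,0]}}

```text
time: 8.48
ee_pos: [0.5036, -0.0866, 0.0385]
eef_rot: [-0.06, 0.998, -0.0, 0.0]
ft_force: [-1.2, -5.8, 1.1]
width: 0.0004
grip_force: 2.7
```

Request:
{"op": "arm_command", "data": {"moves": [0,0.03,0,0,0,0,0,0]}}

```text
time: 8.65
ee_pos: [0.5035, -0.0865, 0.0385]
eef_rot: [-0.06, 0.998, -0.0, 0.0]
ft_force: [-1.6, -6.2, 1.3]
width: 0.0006
grip_force: 3.2
```

Request:
{"op": "arm_command", "data": {"moves": [0,0.03,0,0,0,0,0,0]}}

```text
time: 8.82
ee_pos: [0.5035, -0.0865, 0.0385]
eef_rot: [-0.06, 0.998, -0.0, 0.0]
ft_force: [-1.2, -7.6, 0.8]
width: 0.0005
grip_force: 3.7
```

The position has stalled and the force is rising, so the roller is seated. One more tiny step, then I'll back off and lift.

Request:
{"op": "arm_command", "data": {"moves": [0,0.03,0,0,0,0,0,0]}}

```text
time: 8.98
ee_pos: [0.5035, -0.0865, 0.0386]
eef_rot: [-0.06, 0.998, -0.001, 0.0]
ft_force: [-0.8, -8.8, 0.1]
width: 0.0005
grip_force: 4.2
```

Request:
{"op": "arm_command", "data": {"moves": [0,-0.2,0,0,0,-0.5,0,0,0,-1,0,0,0,-1.5,0,0,0,0,-2,0,0,0,-3,0,0,0,-3,0,0,-3,-3,0,0,-3.5,0,0,0,-3.5,0,0,0,-3.5,0,0,0,0,0,0]}}

```text
time: 9.98
ee_pos: [0.5223, -0.2585, 0.1485]
eef_rot: [-0.057, 0.998, -0.002, 0.0]
ft_force: [-1.2, -0.4, 0.3]
width: 0.0006
grip_force: 0.0
```

```bash
python3 - <<'E'
from bench import r
import cv2,numpy as np
a=r.camera("top")[:,:,::-1];b=r.camera("scene")[:,:,::-1]
cv2.imwrite("pics/c4.png",np.vstack([cv2.resize(a[240:310,230:430],(800,280)),cv2.resize(b[120:195,150:350],(800,300))]))
for n,i in(("top",a),("scene",b)):
    o=cv2.imread(f"pics/{n}0.png")
    for nm,lo,hi in(("red",(0,150,60),(8,255,255)),("blue",(105,150,60),(130,255,255))):
        for im in(o,i):
            m=cv2.inRange(cv2.cvtColor(np.ascontiguousarray(im),cv2.COLOR_BGR2HSV),lo,hi)
            print(n,nm,[cv2.boundingRect(c) for c in cv2.findContours(m,0,2)[0] if cv2.contourArea(c)>200])
E
```

```text
top red [(248, 261, 30, 32), (232, 186, 29, 33)]
top red [(248, 261, 30, 32), (233, 186, 28, 33)]
top blue [(332, 174, 78, 30)]
top blue [(332, 174, 79, 30)]
scene red [(298, 198, 30, 40), (298, 140, 28, 36), (32, 67, 28, 49)]
scene red [(298, 198, 30, 39), (298, 140, 28, 36), (32, 67, 28, 49)]
scene blue [(138, 194, 84, 30)]
scene blue [(138, 194, 84, 30)]
```

View pics/c4.png

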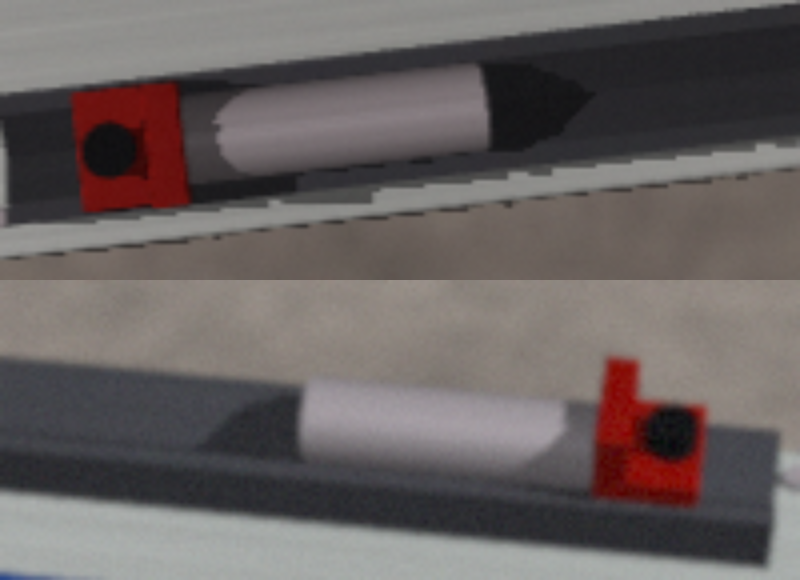

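The roller lies in its groove with its left end against the stop face (crop col ~186) and its right end at ~488. Both stops and the blue roller are unmoved, and the arm is clear.

```bash
python3 -c "
from bench import r
print(r.close_job())"
```

```text
the job is handed in; nothing more can be done
None
```

I pushed the steel roller along the near groove until it sat home against its red stop, with a final push of about 9 N; the camera check showed both stops and the blue roller where they started, and the job is handed in.

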